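# Fill the topping pan and hold it home against its sprung pusher

## Task

Pick up the scoop, tip it over the steel pan in the dock so that all four pralines slide off into it, and then set the scoop down flat on the table, clear of the dock. Then push the pan along its rails against the sprung pusher until it sits fully home on both stop buffers, firmly but without ramming it, and finish while still holding the pan pressed there with the pralines in it. Leave the tin, the spice jar and the pepper mill alone.

Things in the scene. Friction and masses are not known exactly. Their poses are not given: they have to be found in the camera images.
- scoop: aluminium scoop, black bar handle, 160 g; origin under its flat floor's centre, x toward its open end. Floor 96 x 80 x 4 mm; walls 4 mm thick, 24 mm high at the sides, 36 mm at the back, none at +x. Handle leads straight back: x = -47 to -113 mm, 18 mm wide (y), z = 20 to 40 mm. The four pralines start on it and slide off at 13 to 22 degrees of tilt
- scoop_grip (a point): place to grip the scoop's handle: 82 mm behind the scoop's origin, 30 mm above its underside; fingers close along the scoop's y
- scoop_lip (a point): middle of the scoop's open edge, 48 mm ahead of its origin, 2 mm above its underside
- dock: fixed pan dock: dark base plate 250 x 136 x 5 mm with two aluminium side rails (inner faces 108 mm apart, tops at 36 mm, from x = -105 to +85 mm), open at the -x end, with a grey back block (68 mm high) at the +x end. Origin under the plate's centre; x runs along the rails from the open end to the back block, roughly away from the robot; z up
- stops: the two fixed round black stop buffers, 20 mm across, on the dock's back block, centred 36 mm either side of its middle line and 50 mm up; origin is the dock's origin; their faces stand at x = 75 mm in the dock frame, so the pan is home when its centre is at x = 15 mm in the dock frame
- stop_plane (a point): middle between the faces of the two stop buffers, 50 mm above the table
- pusher (a joint): travel of the sprung pusher plate (40 mm wide, 44 mm high, between the stop buffers) in m: 0 as it rests, 30 mm in front of the buffers; 0.030 when the pan rests on the buffers; it cannot be driven past 0.036. Its spring resists with 3 N at 0 and 9 N at 0.030, and throws the pan back when the push ends
- pusher_face (a point): middle of the pusher plate's face, 44 mm above the table
- pan: open steel pan on the dock's plate between the rails (slides easily): 120 mm (x, along the dock) x 104 mm (y) x 60 mm high, walls and floor 4 mm, about 350 g; origin under its centre, 5 mm above the table; axes as the dock's. A black push tab, 44 mm wide, 13 mm deep and 24 mm high, stands out from the middle of its -x face. It starts 3 to 25 mm short of the pusher plate
- pan_mouth (a point): centre of the pan's open top, level with its rim, 65 mm above the table
- pan_tab (a point): middle of the outer face of the pan's black push tab, 73 mm in front (-x) of the pan's centre and 35 mm above the table (the tab spans 23 to 47 mm): the place to push, along the dock's x. With the pan home it is 58 mm short of the dock's origin
- tin: loose short food tin, 75 mm across, 58 mm high; bystander; origin under its centre
- pepper_mill: loose grey pepper mill, 44 mm across, 90 mm high; bystander; origin under its centre
- spice_jar: loose spice jar, 41 mm across, 107 mm high; bystander; origin under its centre
- praline0: dark brown chocolate praline, a blunt cone 26 mm across its base and 18 mm high, about 15 g; origin under its base centre, z up
- praline1: dark brown chocolate praline, a blunt cone 26 mm across its base and 18 mm high, about 15 g; origin under its base centre, z up
- praline2: dark brown chocolate praline, a blunt cone 26 mm across its base and 18 mm high, about 15 g; origin under its base centre, z up
- praline3: dark brown chocolate praline, a blunt cone 26 mm across its base and 18 mm high, about 15 g; origin under its base centre, z up

How it is judged:
By the outcome, as a careful person would: the job done as asked, in the order asked, and still so for the second after the job is handed in, while the arm keeps its last pose, push and grip.
It also fails if it takes over 72 s, if anything falls off the work surface, if the arm or the gripper's body presses on something with over 40 N, if the wrist force passes 120 N, or if a joint passes its speed limit or range.

## Robot

A 7-joint arm with a two-finger parallel gripper is mounted at the origin on a cart in front of the work surface, level with it; the furniture and walls round the work are solid. World frame = base frame: x ahead of the robot, y to its left, z up, the work surface at z = 0. Lengths are in m, angles in degrees, forces in N, time in s.
With the tool pointing down it reaches from about 0.35 to 0.775 m from the base axis. Payload 3.1 kg.
Tool frame: the origin (TCP) lies on the front face of the gripper's body, between the roots of the fingers; the fingertips stand 73 mm ahead of it and the grasp point (between the pads) lies 54 mm ahead of it; z points along the fingers, y is the line along which they close (so a half turn about z gives the same grasp; the last joint's range is limited). The gripper opens to 85 mm and grips with 20 to 120 N. Pads are 22 mm wide; open, the fingers measure 114 mm over their backs; the gripper's body (76 mm by 85 mm) begins 54 mm behind the grasp point. The pads swing forward as they close: fully open they stand 13 mm farther back than shut.
Start: joints at [-66.561, 17.813, 0.802, 86.603, -0.252, 75.585, -1.558], TCP at [0.24, 0.495, 0.304] pointing down, gripper open.
Joint ranges: [-154.91, 154.91], [-16.99, 109.72], [-72.82, 74.43], [7.12, 147.25], [-82.49, 262.49], [11.32, 116.49], [-174.64, 174.64]. Speed limits (degrees/s): [159.86, 159.86, 180, 180, 180, 180, 180].

## Interface

Orientations are given as [roll, pitch, yaw] about the fixed x, y, z axes, in that order (R = Rz(yaw) Ry(pitch) Rx(roll)).
In Python, from cell import * gives the robot as it stands. The module is installed in compiled form; this text tells all that it offers.
- The arm moves only by the tool carry_out, never from a script. Its argument "plan" is a list that holds one entry, the list of rows, each a list of 7 numbers: the shift along the world's x, y, z in parts of the range, where 1.0 means 800 mm, then the turn, a rotation vector about the world's x, y, z in parts of the range, where 1.0 means 90 degrees, then the opening, from 0 (shut) to 1 (fully open). A call has 1 to 12 rows; each row is the pose to reach, as a shift and turn from the pose commanded when the call began; what a row does not reach only later rows make up. A row lasts 1/10 s, in which the tool goes at most 50 mm and 8.59 degrees, less where a joint would pass 70% of its speed; a pose out of reach is approached as far as the arm can. Shift and turn numbers lie between -1 and 1, and a call with a number outside is refused. A call with a gripper value outside its range is refused whole. The fingers move at their own pace and stop on an object; the grip force is fixed at half the most. Time passes only in rows, so rows that repeat a pose let the fingers close. It gives the time, the measured TCP pose, the force, the opening and the grip force at its end, in the units of the state.
- observe(): the state, without advancing time (a new reading comes with each control period).
- get_image(name): name is "scene" or "top" or "wrist"; returns the picture (400x640x3 uint8, red, green, blue); there is no depth.
- get_calibration(name): a dict with "K" (3x3 intrinsics, pixels), "dist_coeffs" ([k1, k2, p1, p2, k3] as OpenCV has them; the pictures are not rectified), "position" and "orientation" of the camera in the world; the wrist camera has in their place "T_tool_cam" (4x4, takes a point from camera to tool coordinates, whose origin is the TCP and whose axes are the flange's). Camera axes: x right, y down, z forward; pixel columns grow to the right and rows downward; lengths in m; the calibration is good to about 2 mm. A picture is of the moment at which its call begins: read the wrist's pose just before it. get_calibration takes no time and is no camera call.
- finish_job(): hands the job in; it is judged then, once.
The state is a dict: "clock": time; "q": joint angles; "qvel": joint speeds; "joint_torque": joint torques, N m; "tool_pos": TCP position; "ee_rot": TCP orientation; "ft_force": force on the tool from outside, world axes, zero at the start; "torque": the same for the moment, N m; "gripper_width": finger opening in m; "finger_force": force on a finger pad.
Only numpy, scipy, OpenCV 4.12 (cv2) and the standard library are available. Lean on these libraries where they do the work, as an engineer would, in place of code of your own. Each camera call takes 0.05 s, during which the arm holds its last target. There are 200 camera calls.

## Working session

There is one attempt and no reset: what is moved stays moved. The work goes in short steps, Python scripts to look and compute and a tool call to move; the robot and the scene stay as the last step left them, time stands still between calls to the robot, and variables do not carry over. Pictures are saved under pics/ and viewed, at most 10 in all, crops included, and the job is handed in when it is done.

Besides the shell and the picture viewer there is one more tool, called after "Call:" by a JSON object that holds its "method" and its "body". carry_out: Moves the arm, as the interface text tells. Its arguments: {"type":"object","properties":{"plan":{"type":"array","items":{"type":"array","items":{"type":"array","items":{"type":"number"}}}}},"required":["plan"]}

```bash
mkdir -p pics; python3 - <<'E'
from cell import *
import cv2
print(observe())
for n in("scene","top"):
    im=get_image(n); cv2.imwrite(f"pics/{n}0.png",im[:,:,::-1]); c=get_calibration(n); print(n,c)
print(get_calibration("wrist"))
E
```

```text
{'clock': 0.0, 'q': array([-66.55991911,  17.86093215,   0.80413546,  86.69127603,
        -0.25371374,  75.58369182,  -1.55670807]), 'qvel': array([-0.08122932,  0.03065864,  0.03943827, -0.05661743, -0.08057545,
        0.04366545,  0.04657408]), 'joint_torque': array([ 8.78166293e-05, -3.79924178e+01,  1.46062193e-01, -2.30588830e+01,
        1.21552526e-02,  1.39573863e-02,  3.63257286e-06]), 'tool_pos': array([0.23938593, 0.49455991, 0.30282102]), 'ee_rot': array([-1.79865963e+02,  4.69390331e-03,  1.54174090e+02]), 'ft_force': array([-0.00485687,  0.06508667, -0.43904111]), 'torque': array([0.02102554, 0.03409891, 0.01666003]), 'finger_force': 0.0, 'gripper_width': 0.08536600160574864}
scene {'K': array([[486.62838867,   0.        , 322.22881183],
       [  0.        , 486.62838867, 202.9283794 ],
       [  0.        ,   0.        ,   1.        ]]), 'dist_coeffs': array([-0.0989798,  0.       ,  0.       ,  0.       ,  0.       ]), 'position': array([-0.37506281, -0.56142792,  0.87296622]), 'orientation': array([-126.07927939,   -0.74979361,  -56.11053764])}
top {'K': array([[4
[... 267 characters left out ...]
.05575355, 1.42304143]), 'orientation': array([-1.67855766e+02, -1.04007726e-01, -8.89418570e+01])}
{'K': array([[328.57269118,   0.        , 324.06987198],
       [  0.        , 328.57269118, 199.24455673],
       [  0.        ,   0.        ,   1.        ]]), 'dist_coeffs': array([0.01941252, 0.        , 0.        , 0.        , 0.        ]), 'T_tool_cam': array([[-6.90181574e-04, -9.53453125e-01, -3.01540481e-01,
         7.74099042e-02],
       [ 9.99999092e-01, -1.00714638e-03,  8.95687074e-04,
         5.79409032e-04],
       [-1.15769104e-03, -3.01539589e-01,  9.53452954e-01,
        -7.01229646e-02],
       [ 0.00000000e+00,  0.00000000e+00,  0.00000000e+00,
         1.00000000e+00]])}
```

View pics/top0.png

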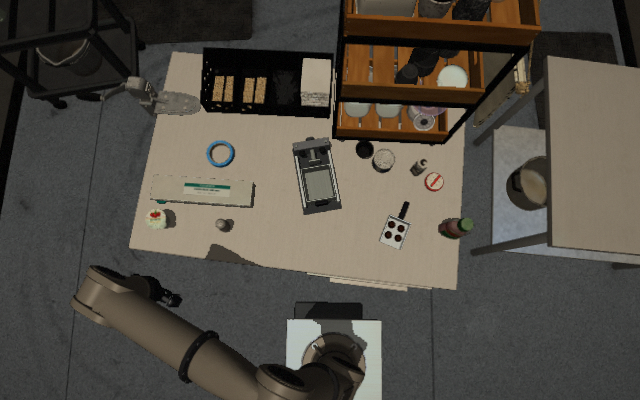

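View pics/scene0.png

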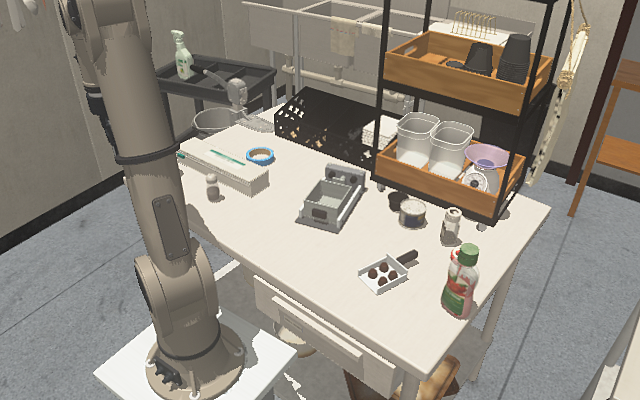

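```bash
python3 - <<'E'
import cv2
im=cv2.imread("pics/top0.png")[130:270,280:480]; cv2.imwrite("pics/topc.png",cv2.resize(im,(800,560),interpolation=cv2.INTER_CUBIC))
im=cv2.imread("pics/scene0.png")[155:305,290:490]; cv2.imwrite("pics/scenec.png",cv2.resize(im,(800,600),interpolation=cv2.INTER_CUBIC))
E
```

```text
(no output)
```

View pics/topc.png

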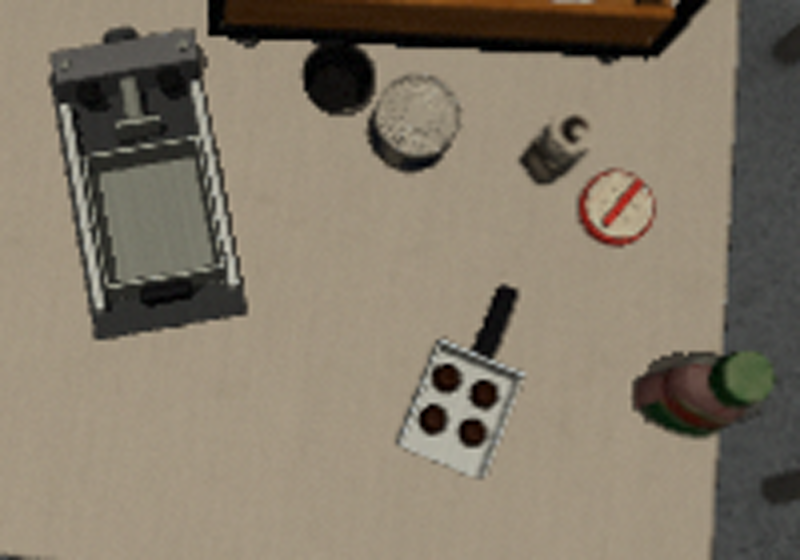

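View pics/scenec.png

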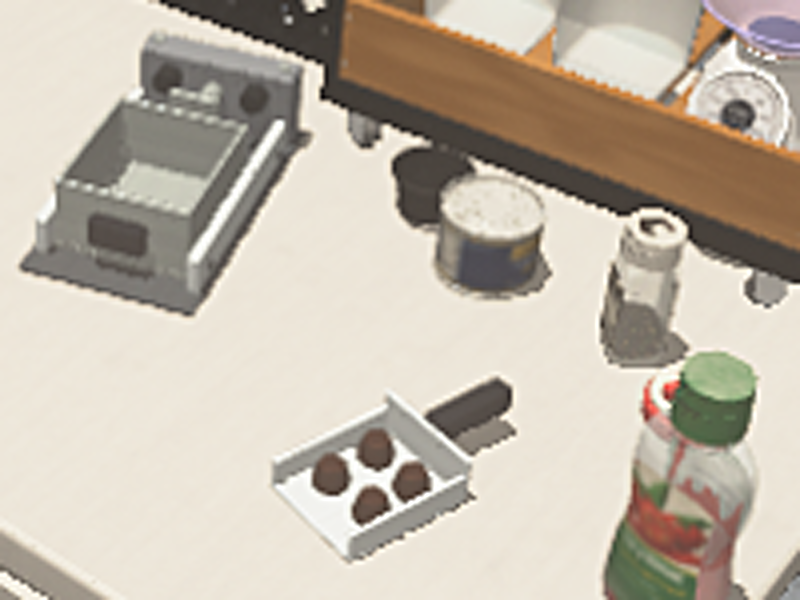

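```bash
cat > h.py <<'E'
import numpy as np,cv2
from cell import *
from scipy.optimize import least_squares
from scipy.spatial.transform import Rotation as R
CAL={n:get_calibration(n) for n in("scene","top")}
def proj(n,P,T=None):
    c=CAL.get(n) or get_calibration(n)
    if n=="wrist":
        A=T@c["T_tool_cam"]; Rm,t=A[:3,:3],A[:3,3]
    else: Rm=R.from_euler("xyz",c["orientation"],degrees=True).as_matrix(); t=c["position"]
    rv,_=cv2.Rodrigues(Rm.T)
    return cv2.projectPoints(np.array(P,float).reshape(-1,3),rv,-Rm.T@t,c["K"],c["dist_coeffs"])[0][:,0]
def tool(s=None):
    s=s or observe(); T=np.eye(4); T[:3,:3]=R.from_euler("xyz",s["ee_rot"],degrees=True).as_matrix(); T[:3,3]=s["tool_pos"]; return T
def place(p,P):
    x,y,a=p[:3]; c,s=np.cos(a),np.sin(a); P=np.array(P,float)
    return P@np.array([[c,s,0],[-s,c,0],[0,0,1]])+[x,y,0]
OFF={"top":(280,130),"scene":(290,155)}
def crop(n,uv): return np.array(uv)/4+OFF[n]-0.375
E
python3 - <<'E'
from h import *
S=[("top",(.048,-.04,.024),(398,446)),("top",(.048,.04,.024),(483,479)),("top",(-.048,-.04,.036),(440,340)),("top",(-.048,.04,.036),(525,373)),("top",(-.113,0,.04),(507,288)),
("scene",(.048,.04,0),(348,558)),("scene",(.048,-.04,.024),(273,463)),("scene",(-.048,-.04,.036),(388,393)),("scene",(-.048,.04,.036),(468,463)),("scene",(-.113,-.0,.04),(502,380))]
def res(p): return np.concatenate([proj(n,place(p,[P]))[0]-crop(n,uv) for n,P,uv in S])
r=least_squares(res,[.5,-.15,2.8],loss="soft_l1"); print("scoop",r.x[:2],np.degrees(r.x[2])); print(res(r.x).reshape(-1,2).round(1).tolist())
D=[("top",(-.125,.068,.005),(97,339)),("top",(-.125,-.068,.005),(247,312)),("scene",(-.125,.068,.005),(22,263)),("scene",(-.125,-.068,.003),(190,313))]
N=[("top",(-.06,.052,.065),(105,288)),("top",(-.06,-.052,.065),(228,265)),("top",(.06,.052,.065),(90,155)),("top",(.06,-.052,.065),(207,137)),
("scene",(-.06,.052,.065),(58,183)),("scene",(-.06,-.052,.065),(190,215)),("scene",(.06,.052,.065),(130,95)),("scene",(.06,-.052,.065),(250,125)),("scene",(-.073,0,.035),(117,236))]
def res2(p):
    return np.concatenate([proj(n,place(p,[P]))[0]-crop(n,uv) for n,P,uv in D]+[proj(n,place(p,[np.array(P)+[p[3],0,0]]))[0]-crop(n,uv) for n,P,uv in N])
r=least_squares(res2,[.6,.05,.1,-.03],loss="soft_l1"); print("dock",r.x[:2],np.degrees(r.x[2]),"pan",r.x[3]);print(res2(r.x).reshape(-1,2).round(1).tolist())
E
```

```text
scoop [ 0.44263619 -0.2054806 ] 158.9263359504632
[[-0.3, -0.1], [0.3, 0.4], [-0.6, 0.2], [-0.1, 0.6], [0.1, 0.1], [0.3, 1.9], [-0.8, -0.5], [-0.1, -1.1], [1.1, -0.8], [0.6, 0.0]]
dock [0.63936175 0.06521049] 9.807768018162216 pan -0.03515299433940762
[[-0.6, -0.5], [0.1, 0.5], [-0.3, -0.2], [1.2, 0.6], [0.1, 0.1], [-0.3, 1.3], [-1.2, -0.5], [-0.6, -0.3], [0.0, -1.1], [0.8, 0.1], [-0.7, -0.0], [1.3, 0.7], [-0.1, 1.2]]
```

The manual's scale: shifts go in shares of 800 mm and turns go in shares of 90 degrees. Converting my numbers, -730 mm is -0.9125, 279 mm is 0.3488, 4.7 degrees is 0.0522.

Call:
{"method": "carry_out", "body": {"plan": [[[0.175, -0.4563, -0.0625, 0, 0, 0.0522, 1], [0.175, -0.4563, -0.0625, 0, 0, 0.0522, 1], [0.175, -0.4563, -0.0625, 0, 0, 0.0522, 1], [0.175, -0.4563, -0.0625, 0, 0, 0.0522, 1], [0.175, -0.4563, -0.0625, 0, 0, 0.0522, 1], [0.175, -0.4563, -0.0625, 0, 0, 0.0522, 1], [0.175, -0.4563, -0.0625, 0, 0, 0.0522, 1], [0.175, -0.4563, -0.0625, 0, 0, 0.0522, 1], [0.3488, -0.9125, -0.13, 0, 0, 0.0522, 1], [0.3488, -0.9125, -0.13, 0, 0, 0.0522, 1], [0.3488, -0.9125, -0.13, 0, 0, 0.0522, 1], [0.3488, -0.9125, -0.13, 0, 0, 0.0522, 1]]]}}

```text
clock: 1.3
tool_pos: [0.4502, -0.0568, 0.2262]
ee_rot: [180.0, -0.0, 158.9]
ft_force: [1.1, 0.8, 0.6]
gripper_width: 0.0852
finger_force: 0.0
```

Converted, -180 mm is -0.225, 69 mm is 0.0863.

Call:
{"method": "carry_out", "body": {"plan": [[[0.0863, -0.225, -0.0338, 0, 0, 0, 1], [0.0863, -0.225, -0.0338, 0, 0, 0, 1], [0.0863, -0.225, -0.0338, 0, 0, 0, 1], [0.0863, -0.225, -0.0338, 0, 0, 0, 1], [0.0863, -0.225, -0.0338, 0, 0, 0, 1], [0.0863, -0.225, -0.0338, 0, 0, 0, 1], [0.0863, -0.225, -0.0338, 0, 0, 0, 1]]]}}

```text
clock: 2.0
tool_pos: [0.519, -0.2333, 0.1991]
ee_rot: [179.9, -0.1, 159.0]
ft_force: [-0.4, -0.3, -0.3]
gripper_width: 0.0855
finger_force: 0.0
```

```bash
python3 - <<'E'
from h import *
s=observe(); T=tool(s); im=get_image("wrist")[:,:,::-1].copy()
print(s["tool_pos"],s["ee_rot"],s["qvel"].round(2),s["q"].round(1))
p=[.4426,-.2055,np.radians(158.93)]
P=place(p,[(.048,.04,0),(.048,-.04,0),(-.048,-.04,.036),(-.048,.04,.036),(-.113,.009,.04),(-.113,-.009,.04),(-.082,0,.04)])
uv=proj("wrist",P,T); print(uv.round(0).tolist())
for u in uv: cv2.circle(im,tuple(int(v) for v in u.round()),3,(0,0,255),1)
cv2.imwrite("pics/w1.png",im)
E
```

```text
[ 0.51904276 -0.23331438  0.19910932] [ 1.79910531e+02 -8.25782437e-02  1.58974089e+02] [-1.13 -0.91 -0.45  0.18  0.1  -0.1   0.19] [ -0.9  26.9  32.7  93.3 -15.8  64.5 104.8]
[[266.0, 20.0], [375.0, 20.0], [376.0, 160.0], [265.0, 160.0], [309.0, 245.0], [332.0, 245.0], [321.0, 207.0]]
```

View pics/w1.png

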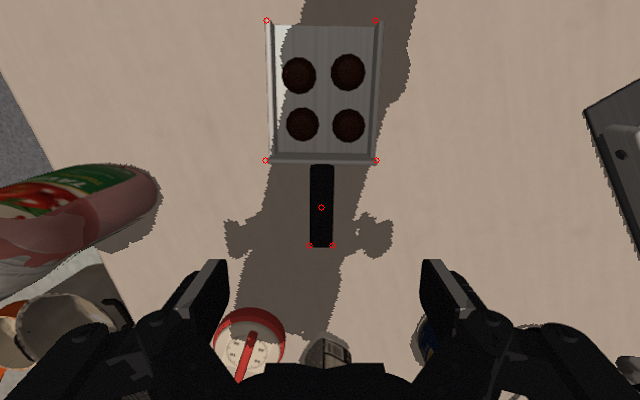

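Converted, -115 mm is -0.1438, -105 mm is -0.1313.

Call:
{"method": "carry_out", "body": {"plan": [[[0, -0.0013, -0.05, 0, 0, 0, 1], [0, -0.0013, -0.1, 0, 0, 0, 1], [0, -0.0013, -0.1313, 0, 0, 0, 1], [0, -0.0013, -0.1438, 0, 0, 0, 1], [0, -0.0013, -0.1438, 0, 0, 0, 1], [0, -0.0013, -0.1438, 0, 0, 0, 0], [0, -0.0013, -0.1438, 0, 0, 0, 0], [0, -0.0013, -0.1438, 0, 0, 0, 0], [0, -0.0013, -0.1438, 0, 0, 0, 0], [0, -0.0013, -0.1438, 0, 0, 0, 0], [0, -0.0013, -0.1438, 0, 0, 0, 0], [0, -0.0013, -0.1438, 0, 0, 0, 0]]]}}

```text
clock: 3.25
tool_pos: [0.5195, -0.2362, 0.0852]
ee_rot: [180.0, 0.1, 158.9]
ft_force: [-0.2, 0.4, 4.8]
gripper_width: 0.0172
finger_force: 60.6
```

Converted, 130 mm is 0.1625, 127 mm is 0.1588.

Call:
{"method": "carry_out", "body": {"plan": [[[0, 0, 0.0038, 0, 0, 0, 0], [0, 0, 0.0125, 0, 0, 0, 0], [0, 0, 0.0275, 0, 0, 0, 0], [0, 0, 0.0475, 0, 0, 0, 0], [0, 0, 0.07, 0, 0, 0, 0], [0, 0, 0.0925, 0, 0, 0, 0], [0, 0, 0.115, 0, 0, 0, 0], [0, 0, 0.135, 0, 0, 0, 0], [0, 0, 0.15, 0, 0, 0, 0], [0, 0, 0.1588, 0, 0, 0, 0], [0, 0, 0.1625, 0, 0, 0, 0], [0, 0, 0.1625, 0, 0, 0, 0]]]}}

```text
clock: 4.45
tool_pos: [0.5191, -0.236, 0.2145]
ee_rot: [180.0, -0.0, 158.9]
ft_force: [0.2, 0.3, -1.4]
gripper_width: 0.0171
finger_force: 59.7
```

Converted, 72 mm is 0.09, 70 mm is 0.0875, -31 degrees is -0.3444.

Call:
{"method": "carry_out", "body": {"plan": [[[0.0025, 0.0025, 0, 0, 0, -0.0111, 0], [0.0063, 0.0075, 0, 0, 0, -0.0333, 0], [0.0125, 0.015, 0, 0, 0, -0.0667, 0], [0.0213, 0.025, 0, 0, 0, -0.1, 0], [0.03, 0.0375, 0, 0, 0, -0.1444, 0], [0.0388, 0.05, 0, 0, 0, -0.1889, 0], [0.0475, 0.0625, 0, 0, 0, -0.2333, 0], [0.0563, 0.0738, 0, 0, 0, -0.2778, 0], [0.0638, 0.0825, 0, 0, 0, -0.3111, 0], [0.0688, 0.0875, 0, 0, 0, -0.3333, 0], [0.07, 0.09, 0, 0, 0, -0.3444, 0], [0.07, 0.09, 0, 0, 0, -0.3444, 0]]]}}

```text
clock: 5.65
tool_pos: [0.575, -0.1634, 0.2137]
ee_rot: [-179.9, -0.1, 127.9]
ft_force: [-0.5, 0.2, -2.2]
gripper_width: 0.0169
finger_force: 59.7
```

Converted, 70 mm is 0.0875, 68 mm is 0.085, -28 degrees is -0.3111.

Call:
{"method": "carry_out", "body": {"plan": [[[0.0025, 0.0025, 0, 0, 0, -0.0111, 0], [0.0063, 0.0075, 0, 0, 0, -0.0333, 0], [0.0125, 0.015, 0, 0, 0, -0.0667, 0], [0.02, 0.025, 0, 0, 0, -0.1, 0], [0.0288, 0.0363, 0, 0, 0, -0.1333, 0], [0.0375, 0.0475, 0, 0, 0, -0.1667, 0], [0.0463, 0.0588, 0, 0, 0, -0.2, 0], [0.055, 0.07, 0, 0, 0, -0.2333, 0], [0.0625, 0.0788, 0, 0, 0, -0.2667, 0], [0.0675, 0.085, 0, 0, 0, -0.2944, 0], [0.07, 0.0875, 0, 0, 0, -0.3111, 0], [0.07, 0.0875, 0, 0, 0, -0.3111, 0]]]}}

```text
clock: 6.85
tool_pos: [0.6312, -0.0939, 0.2143]
ee_rot: [-180.0, 0.0, 99.9]
ft_force: [-0.8, 0.4, -2.7]
gripper_width: 0.0168
finger_force: 59.7
```

```bash
python3 - <<'E'
from h import *
s=observe(); T=tool(s); im=get_image("wrist")[:,:,::-1].copy()
print(s["tool_pos"],s["ee_rot"],s["q"].round(1),s["gripper_width"],s["ft_force"])
p=[.63936,.06521,np.radians(9.81)]; 
pan=[(-.095,.052,.065),(-.095,-.052,.065),(.025,.052,.065),(.025,-.052,.065)]
for u in proj("wrist",place(p,pan),T): cv2.circle(im,tuple(int(v) for v in u.round()),3,(0,0,255),1)
L=(T@np.array([[.131,0,.083,1],[.035,0,.085,1]]).T).T[:,:3]; print(L)
for u in proj("wrist",L,T): cv2.circle(im,tuple(int(v) for v in u.round()),3,(0,255,0),1)
cv2.imwrite("pics/w2.png",im)
E
```

```text
[ 0.63117504 -0.09389312  0.21430104] [-1.79979570e+02  6.09039388e-03  9.98904241e+01] [-19.8  36.8  43.8  80.4 -25.7  73.   35.7] 0.01680700676578638 [-0.80490998  0.43360758 -2.69939912]
[[ 0.60864626  0.03514619  0.13128712]
 [ 0.62513498 -0.0594274   0.12929733]]
```

View pics/w2.png

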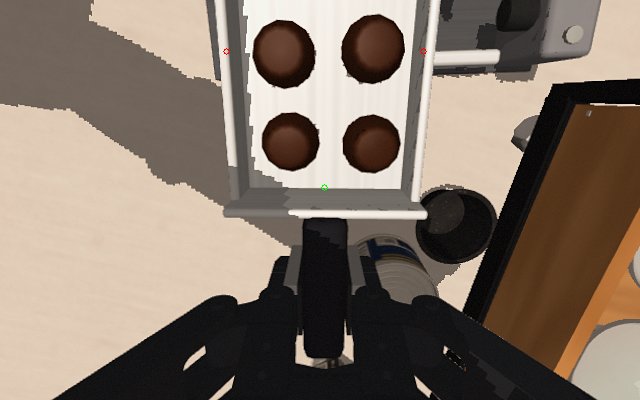

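Converted, -38.3 mm is -0.0479, -37.9 mm is -0.0474, -1.5 degrees is -0.0167.

Call:
{"method": "carry_out", "body": {"plan": [[[0, 0, -0.0038, 0, 0, 0, 0], [0, 0, -0.0138, 0, 0, 0, 0], [0, 0, -0.0263, 0, 0, 0, 0], [0, 0, -0.0388, 0, 0, 0, 0], [-0.0004, 0.0019, -0.0459, -0.0111, -0.0022, 0, 0], [-0.001, 0.0055, -0.0479, -0.0333, -0.0056, 0, 0], [-0.0016, 0.0095, -0.0474, -0.0544, -0.0094, 0, 0], [-0.0024, 0.0136, -0.0446, -0.0767, -0.0133, 0, 0], [-0.0031, 0.018, -0.0406, -0.0989, -0.0167, 0, 0], [-0.0035, 0.0203, -0.0394, -0.1094, -0.0189, 0, 0], [-0.0035, 0.0203, -0.0394, -0.1094, -0.0189, 0, 0]]]}}

```text
clock: 8.0
tool_pos: [0.6284, -0.076, 0.1825]
ee_rot: [-180.0, 10.0, 100.0]
ft_force: [-0.4, 1.0, -1.7]
gripper_width: 0.017
finger_force: 59.7
```

Converted, 42 mm is 0.0525, 11.4 mm is 0.0143, -3.9 degrees is -0.0433.

Call:
{"method": "carry_out", "body": {"plan": [[[-0.0008, 0.0045, 0.0049, -0.0222, -0.0033, 0, 0], [-0.0016, 0.0094, 0.0094, -0.0433, -0.0078, 0, 0], [-0.0025, 0.0143, 0.0138, -0.0656, -0.0111, 0, 0], [-0.0034, 0.0194, 0.018, -0.0878, -0.0156, 0, 0], [-0.0043, 0.0245, 0.0219, -0.1094, -0.0189, 0, 0], [-0.0051, 0.0298, 0.0255, -0.1311, -0.0222, 0, 0], [-0.0061, 0.0354, 0.0293, -0.1533, -0.0267, 0, 0], [-0.007, 0.0409, 0.0325, -0.1756, -0.03, 0, 0], [-0.008, 0.0466, 0.0358, -0.1967, -0.0344, 0, 0], [-0.0091, 0.0525, 0.0388, -0.2189, -0.0378, 0, 0], [-0.0091, 0.0525, 0.0388, -0.2189, -0.0378, 0, 0], [-0.0091, 0.0525, 0.0388, -0.2189, -0.0378, 0, 0]]]}}

```text
clock: 9.2
tool_pos: [0.621, -0.0361, 0.2139]
ee_rot: [-179.9, 29.9, 99.9]
ft_force: [-0.9, -1.2, -0.8]
gripper_width: 0.0167
finger_force: 59.8
```

```bash
python3 - <<'E'
from h import *
a=get_image("wrist"); b=get_image("scene"); c=get_image("top")
s=observe(); print(s["tool_pos"],s["ee_rot"],s["q"].round(1))
o=np.hstack([cv2.resize(a[:,:,::-1],(640,400))[:300,120:520],cv2.resize(b[150:270,290:450,::-1],(400,300))])
o2=cv2.resize(c[130:270,280:480,::-1],(400,280)); o=np.vstack([o,np.hstack([o2,o2*0])])
cv2.imwrite("pics/p1.png",o)
E
```

```text
[ 0.62085013 -0.03714338  0.21428871] [-179.97954952   29.96926129   99.76175319] [-48.5  41.5  59.4  89.3  -6.2  60.1  13.8]
```

View pics/p1.png

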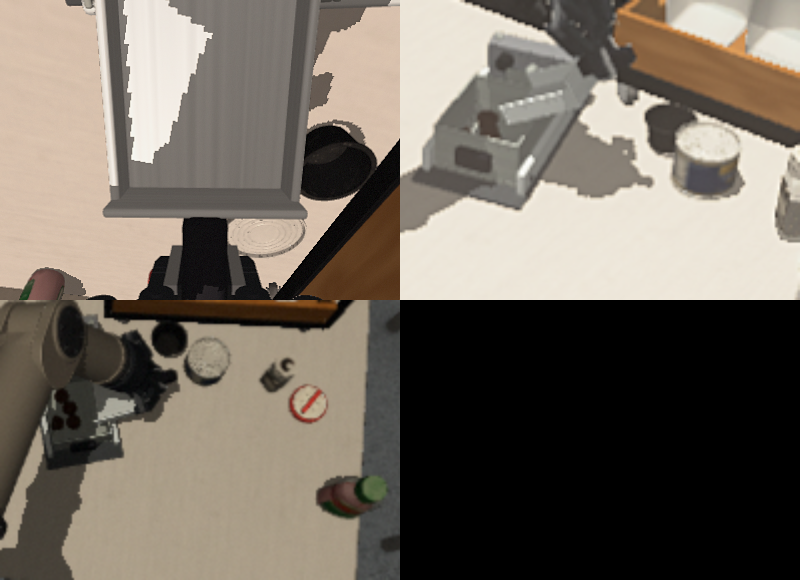

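Converted, -58 mm is -0.0725, -53 mm is -0.0663, 29.55 degrees is 0.3283.

Call:
{"method": "carry_out", "body": {"plan": [[[0, 0, 0.01, 0, 0, 0, 0], [0, 0, 0.0275, 0, 0, 0, 0], [0.0013, -0.0088, 0.0375, 0.0389, 0.0067, 0, 0], [0.0031, -0.0188, 0.0375, 0.0833, 0.0144, 0, 0], [0.005, -0.0288, 0.0375, 0.1278, 0.0222, 0, 0], [0.0069, -0.0388, 0.0375, 0.1722, 0.03, 0, 0], [0.0088, -0.0488, 0.0375, 0.2167, 0.0378, 0, 0], [0.0106, -0.0588, 0.035, 0.2611, 0.0456, 0, 0], [0.0119, -0.0663, 0.0325, 0.3, 0.0522, 0, 0], [0.0125, -0.0725, 0.0313, 0.3283, 0.0567, 0, 0], [0.0125, -0.0725, 0.0313, 0.3283, 0.0567, 0, 0]]]}}

```text
clock: 10.45
tool_pos: [0.6306, -0.0987, 0.2408]
ee_rot: [179.9, 0.2, 99.5]
ft_force: [0.5, -0.4, -1.4]
gripper_width: 0.0167
finger_force: 59.8
```

Converted, -142 mm is -0.1775, -135 mm is -0.1688, 59 degrees is 0.6556.

Call:
{"method": "carry_out", "body": {"plan": [[[-0.0063, -0.0075, -0.0025, 0, 0, 0.0333, 0], [-0.02, -0.025, -0.0063, 0, 0, 0.1, 0], [-0.0375, -0.0463, -0.01, 0, 0, 0.1722, 0], [-0.055, -0.0688, -0.015, 0, 0, 0.2444, 0], [-0.0725, -0.0913, -0.02, 0, 0, 0.3222, 0], [-0.09, -0.1138, -0.025, 0, 0, 0.4, 0], [-0.1075, -0.1363, -0.03, 0, 0, 0.4778, 0], [-0.1225, -0.155, -0.035, 0, 0, 0.5556, 0], [-0.1338, -0.1688, -0.04, 0, 0, 0.6111, 0], [-0.14, -0.1775, -0.045, 0, 0, 0.6556, 0], [-0.14, -0.1775, -0.0488, 0, 0, 0.6556, 0], [-0.14, -0.1775, -0.0488, 0, 0, 0.6556, 0]]]}}

```text
clock: 11.65
tool_pos: [0.5194, -0.2352, 0.2002]
ee_rot: [180.0, 0.0, 158.8]
ft_force: [0.1, 0.5, -2.2]
gripper_width: 0.017
finger_force: 59.8
```

Converted, -115 mm is -0.1438, -114 mm is -0.1425.

Call:
{"method": "carry_out", "body": {"plan": [[[0, 0, -0.025, 0, 0, 0, 0], [0, 0, -0.0625, 0, 0, 0, 0], [0, 0, -0.1, 0, 0, 0, 0], [0, 0, -0.125, 0, 0, 0, 0], [0, 0, -0.1363, 0, 0, 0, 0], [0, 0, -0.14, 0, 0, 0, 0], [0, 0, -0.1425, 0, 0, 0, 0], [0, 0, -0.1438, 0, 0, 0, 0], [0, 0, -0.1438, 0, 0, 0, 0]]]}}

```text
clock: 12.55
tool_pos: [0.5197, -0.2362, 0.086]
ee_rot: [180.0, 0.1, 158.9]
ft_force: [1.1, 0.6, -2.8]
gripper_width: 0.017
finger_force: 59.8
```

Converted, 130 mm is 0.1625, 110 mm is 0.1375.

Call:
{"method": "carry_out", "body": {"plan": [[[0, 0, -0.0013, 0, 0, 0, 0], [0, 0, -0.0019, 0, 0, 0, 0], [0, 0, -0.0019, 0, 0, 0, 0], [0, 0, -0.0019, 0, 0, 0, 0.3], [0, 0, -0.0019, 0, 0, 0, 0.6], [0, 0, -0.0019, 0, 0, 0, 1], [0, 0, -0.0019, 0, 0, 0, 1], [0, 0, -0.0019, 0, 0, 0, 1], [0, 0, 0.025, 0, 0, 0, 1], [0, 0, 0.075, 0, 0, 0, 1], [0, 0, 0.1375, 0, 0, 0, 1], [0, 0, 0.1625, 0, 0, 0, 1]]]}}

```text
clock: 13.75
tool_pos: [0.5207, -0.2374, 0.2199]
ee_rot: [-180.0, 0.5, 158.9]
ft_force: [0.2, -0.2, 0.3]
gripper_width: 0.0855
finger_force: 0.0
```

```bash
python3 - <<'E'
from h import *
s=observe(); T=tool(s); a=get_image("wrist")[:,:,::-1]; c=get_image("top")[:,:,::-1]
print(s["tool_pos"],s["ee_rot"],s["q"].round(1),s["gripper_width"])
p=[.63936,.06521,np.radians(9.81)]; c=cv2.resize(c[130:270,280:480],(800,560),interpolation=cv2.INTER_CUBIC)
o=cv2.resize(a[:250],(400,156))
c[560-156:,400:]=c[560-156:,400:]  # keep
cv2.imwrite("pics/p2.png",np.vstack([c[:440],np.hstack([o,cv2.resize(get_image("scene")[150:300,290:490,::-1],(400,156))])]))
E
```

```text
[ 0.52071379 -0.23743722  0.21988017] [-179.97033173    0.45837469  158.85325946] [ -2.2  26.2  34.9  91.8 -16.   66.6 105.1] 0.0855178365087629
```

View pics/p2.png

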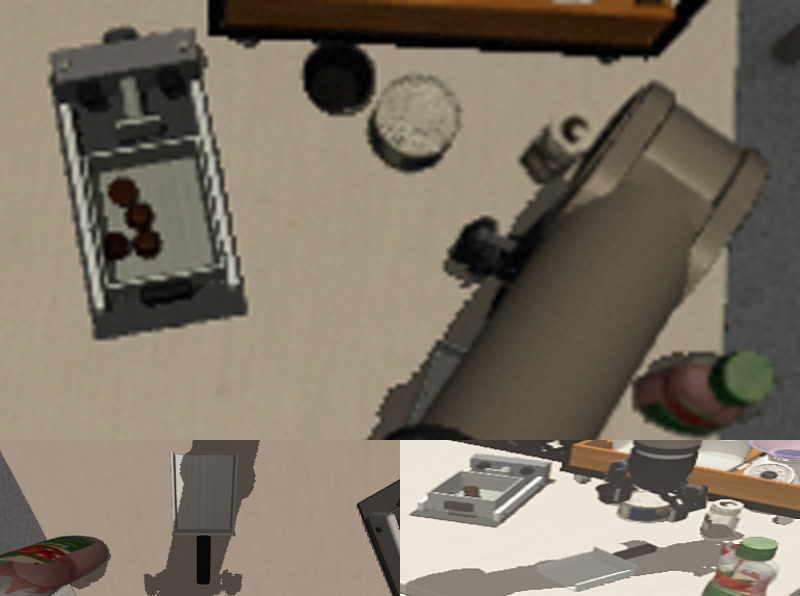

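Converted, 277 mm is 0.3463, 270 mm is 0.3375, 31 degrees is 0.3444.

Call:
{"method": "carry_out", "body": {"plan": [[[-0.0038, 0.025, 0, 0, 0, 0.0333, 0], [-0.0075, 0.0688, 0, 0, 0, 0.0778, 0], [-0.0125, 0.1188, 0, 0, 0, 0.1222, 0], [-0.0175, 0.1688, 0, 0, 0, 0.1778, 0], [-0.0225, 0.2188, 0, 0, 0, 0.2333, 0], [-0.0275, 0.2688, 0, 0, 0, 0.2889, 0], [-0.0325, 0.3125, 0, 0, 0, 0.3333, 0], [-0.035, 0.3375, 0, 0, 0, 0.3444, 0], [-0.0363, 0.3463, 0, 0, 0, 0.3444, 0], [-0.0363, 0.3463, 0, 0, 0, 0.3444, 0], [-0.0363, 0.3463, 0, 0, 0, 0.3444, 0], [-0.0363, 0.3463, 0, 0, 0, 0.3444, 0]]]}}

```text
clock: 15.1
tool_pos: [0.4901, 0.039, 0.2148]
ee_rot: [-179.9, -0.0, -170.3]
ft_force: [-0.2, -0.1, -0.2]
gripper_width: 0.0002
finger_force: 0.0
```

```bash
python3 - <<'E'
from h import *
s=observe(); T=tool(s); a=get_image("wrist")[:,:,::-1].copy()
print(s["tool_pos"],s["ee_rot"],s["q"].round(1),s["gripper_width"],s["ft_force"])
p=[.63936,.06521,np.radians(9.81)]
P=[(-.108,.022,.047),(-.108,-.022,.047),(-.095,.052,.065),(-.095,-.052,.065),(-.125,.068,.005),(-.125,-.068,.005),(.075,.036,.05),(.075,-.036,.05)]
for u in proj("wrist",place(p,P),T): cv2.circle(a,tuple(int(v) for v in u.round()),3,(0,0,255),1); print(u.round())
cv2.imwrite("pics/w3.png",a)
E
```

```text
[0.49008716 0.03902503 0.21475103] [-1.79938375e+02 -2.83854055e-02 -1.70329538e+02] [-26.3  15.8  24.1 104.   -7.2  61.7 100. ] 0.00019627433622746327 [-0.20607245 -0.07473517 -0.17835301]
[351. 253.]
[296. 253.]
[392. 279.]
[255. 280.]
[399. 215.]
[249. 215.]
[362. 429.]
[287. 429.]
```

View pics/w3.png

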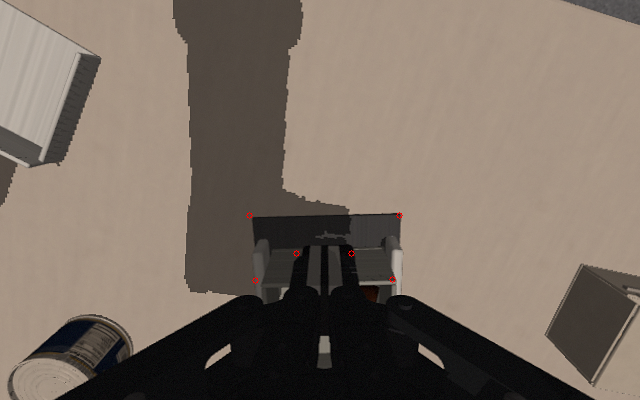

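Converted, -116 mm is -0.145, -110 mm is -0.1375.

Call:
{"method": "carry_out", "body": {"plan": [[[0, 0, -0.0375, 0, 0, 0, 0], [0, 0, -0.0813, 0, 0, 0, 0], [0, 0, -0.1188, 0, 0, 0, 0], [0, 0, -0.1375, 0, 0, 0, 0], [0, 0, -0.145, 0, 0, 0, 0], [0, 0, -0.145, 0, 0, 0, 0], [0, 0, -0.145, 0, 0, 0, 0]]]}}

```text
clock: 15.85
tool_pos: [0.4909, 0.0407, 0.0999]
ee_rot: [-180.0, 0.1, -170.2]
ft_force: [-0.1, -0.7, -0.1]
gripper_width: 0.0
finger_force: 0.0
```

Converted, 36 mm is 0.045, 34 mm is 0.0425.

Call:
{"method": "carry_out", "body": {"plan": [[[0.0038, 0.0006, 0, 0, 0, 0, 0], [0.0088, 0.0015, 0, 0, 0, 0, 0], [0.015, 0.0025, 0, 0, 0, 0, 0], [0.0213, 0.0036, 0, 0, 0, 0, 0], [0.0263, 0.0045, 0, 0, 0, 0, 0], [0.03, 0.0051, 0, 0, 0, 0, 0], [0.0325, 0.0056, 0, 0, 0, 0, 0], [0.035, 0.006, 0, 0, 0, 0, 0], [0.0375, 0.0065, 0, 0, 0, 0, 0], [0.04, 0.0069, 0, 0, 0, 0, 0], [0.0425, 0.0074, 0, 0, 0, 0, 0], [0.045, 0.0078, 0, 0, 0, 0, 0]]]}}

```text
clock: 17.05
tool_pos: [0.5254, 0.0473, 0.0988]
ee_rot: [180.0, -0.1, -170.1]
ft_force: [-2.1, -0.1, 0.7]
gripper_width: 0.0001
finger_force: 0.8
```

Converted, 24 mm is 0.03, 2.1 mm is 0.0026.

Call:
{"method": "carry_out", "body": {"plan": [[[0.0025, 0.0004, 0, 0, 0, 0, 0], [0.005, 0.0009, 0, 0, 0, 0, 0], [0.0075, 0.0013, 0, 0, 0, 0, 0], [0.01, 0.0018, 0, 0, 0, 0, 0], [0.0125, 0.0021, 0, 0, 0, 0, 0], [0.015, 0.0026, 0, 0, 0, 0, 0], [0.0175, 0.003, 0, 0, 0, 0, 0], [0.02, 0.0035, 0, 0, 0, 0, 0], [0.0225, 0.0039, 0, 0, 0, 0, 0], [0.025, 0.0044, 0, 0, 0, 0, 0], [0.0275, 0.0048, 0, 0, 0, 0, 0], [0.03, 0.0051, 0, 0, 0, 0, 0]]]}}

```text
clock: 18.25
tool_pos: [0.5477, 0.0506, 0.0986]
ee_rot: [180.0, -0.4, -170.2]
ft_force: [-6.6, -0.6, 2.9]
gripper_width: -0.0002
finger_force: 3.4
```

Converted, 19 mm is 0.0238, 2.9 mm is 0.0036.

Call:
{"method": "carry_out", "body": {"plan": [[[0.0025, 0.0004, 0, 0, 0, 0, 0], [0.005, 0.0009, 0, 0, 0, 0, 0], [0.0075, 0.0013, 0, 0, 0, 0, 0], [0.01, 0.0018, 0, 0, 0, 0, 0], [0.0125, 0.0021, 0, 0, 0, 0, 0], [0.015, 0.0026, 0, 0, 0, 0, 0], [0.0175, 0.003, 0, 0, 0, 0, 0], [0.0194, 0.0034, 0, 0, 0, 0, 0], [0.0213, 0.0036, 0, 0, 0, 0, 0], [0.0225, 0.0039, 0, 0, 0, 0, 0], [0.0238, 0.0041, 0, 0, 0, 0, 0], [0.0238, 0.0041, 0, 0, 0, 0, 0]]]}}

```text
clock: 19.45
tool_pos: [0.5644, 0.0536, 0.0981]
ee_rot: [179.9, -0.7, -170.2]
ft_force: [-10.8, -2.1, 6.4]
gripper_width: 0.0001
finger_force: 5.5
```

Converted, 5 mm is 0.0063, 4 mm is 0.005.

Call:
{"method": "carry_out", "body": {"plan": [[[0.0013, 0.0003, 0, 0, 0, 0, 0], [0.0025, 0.0004, 0, 0, 0, 0, 0], [0.0038, 0.0006, 0, 0, 0, 0, 0], [0.005, 0.0009, 0, 0, 0, 0, 0], [0.0063, 0.0011, 0, 0, 0, 0, 0], [0.0063, 0.0011, 0, 0, 0, 0, 0]]]}}

```text
clock: 20.05
tool_pos: [0.5688, 0.0545, 0.098]
ee_rot: [179.9, -0.8, -170.2]
ft_force: [-12.4, -2.2, 7.6]
gripper_width: -0.0001
finger_force: 6.1
```

Converted, 2 mm is 0.0025, 1 mm is 0.0013.

Call:
{"method": "carry_out", "body": {"plan": [[[0.0013, 0.0003, 0, 0, 0, 0, 0], [0.0025, 0.0004, 0, 0, 0, 0, 0], [0.0025, 0.0004, 0, 0, 0, 0, 0]]]}}

```text
clock: 20.35
tool_pos: [0.5705, 0.0548, 0.0979]
ee_rot: [179.9, -0.8, -170.2]
ft_force: [-13.0, -2.0, 7.2]
gripper_width: 0.0001
finger_force: 6.3
```

Converted, 2 mm is 0.0025, 1 mm is 0.0013.

Call:
{"method": "carry_out", "body": {"plan": [[[0.0013, 0.0003, 0, 0, 0, 0, 0], [0.0013, 0.0003, 0, 0, 0, 0, 0], [0.0025, 0.0004, 0, 0, 0, 0, 0], [0.0025, 0.0004, 0, 0, 0, 0, 0]]]}}

```text
clock: 20.75
tool_pos: [0.5722, 0.0552, 0.0978]
ee_rot: [179.9, -0.8, -170.2]
ft_force: [-12.9, -1.6, 7.3]
gripper_width: -0.0002
finger_force: 6.5
```

Converted, 1 mm is 0.0013, 0.2 mm is 0.0003.

Call:
{"method": "carry_out", "body": {"plan": [[[0.0013, 0.0003, 0, 0, 0, 0, 0], [0.0013, 0.0003, 0, 0, 0, 0, 0]]]}}

```text
clock: 20.95
tool_pos: [0.5727, 0.0553, 0.0976]
ee_rot: [179.9, -0.9, -170.2]
ft_force: [-13.5, -2.0, 7.4]
gripper_width: 0.0001
finger_force: 7.0
```

Converted, 1 mm is 0.0013, 0.2 mm is 0.0003.

Call:
{"method": "carry_out", "body": {"plan": [[[0.0013, 0.0003, 0, 0, 0, 0, 0], [0.0013, 0.0003, 0, 0, 0, 0, 0], [0.0013, 0.0003, 0, 0, 0, 0, 0]]]}}

```text
clock: 21.25
tool_pos: [0.5728, 0.0553, 0.0973]
ee_rot: [179.9, -1.0, -170.2]
ft_force: [-15.8, -1.6, 7.9]
gripper_width: 0.0001
finger_force: 7.7
```

Converted, 1 mm is 0.0013, 0.2 mm is 0.0003.

Call:
{"method": "carry_out", "body": {"plan": [[[0.0013, 0.0003, 0, 0, 0, 0, 0], [0.0013, 0.0003, 0, 0, 0, 0, 0], [0.0013, 0.0003, 0, 0, 0, 0, 0]]]}}

```text
clock: 21.55
tool_pos: [0.573, 0.0554, 0.0973]
ee_rot: [179.9, -1.2, -170.2]
ft_force: [-16.3, -2.6, 9.2]
gripper_width: 0.0002
finger_force: 8.6
```

Converted, 3 mm is 0.0038, 2 mm is 0.0025.

Call:
{"method": "carry_out", "body": {"plan": [[[0.0013, 0.0003, 0, 0, 0, 0, 0], [0.0013, 0.0003, 0, 0, 0, 0, 0], [0.0025, 0.0004, 0, 0, 0, 0, 0], [0.0025, 0.0004, 0, 0, 0, 0, 0], [0.0038, 0.0006, 0, 0, 0, 0, 0], [0.0038, 0.0006, 0, 0, 0, 0, 0], [0.0038, 0.0006, 0, 0, 0, 0, 0], [0.0038, 0.0006, 0, 0, 0, 0, 0], [0.0038, 0.0006, 0, 0, 0, 0, 0]]]}}

```text
clock: 22.45
tool_pos: [0.5734, 0.0555, 0.0965]
ee_rot: [179.8, -1.5, -170.2]
ft_force: [-21.7, -3.5, 11.2]
gripper_width: 0.0003
finger_force: 10.9
```

```bash
python3 - <<'E'
from h import *
a=get_image("scene")[:,:,::-1]; c=get_image("top")[:,:,::-1]
s=observe(); print(s["tool_pos"],s["ft_force"])
o=np.vstack([cv2.resize(c[130:200,280:380],(400,280),interpolation=cv2.INTER_CUBIC),])
o=np.hstack([o,cv2.resize(a[155:225,290:390],(400,280),interpolation=cv2.INTER_CUBIC)])
o=np.vstack([o,np.hstack([cv2.resize(c[130:270,280:480],(400,280)),cv2.resize(a[155:305,290:490],(400,280))])])
cv2.imwrite("pics/end.png",o)
E
```

```text
[0.57336273 0.05551341 0.09653206] [-22.28630104  -2.33820785  12.29861147]
```

View pics/end.png

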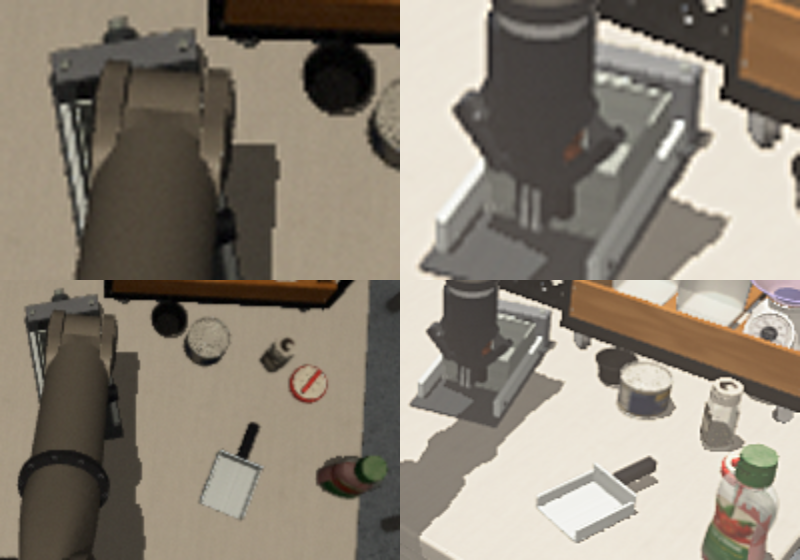

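```bash
python3 - <<'E'
from h import *
p=[.63936,.06521,np.radians(9.81)]
for x in (.009,.012,.015): print(x,((proj("scene",place(p,[(x+.06,-.052,.065),(x+.06,.052,.065)]))-OFF["scene"])*4+1.5+[400,0]).round().tolist())
E
```

```text
0.009 [[676.0, 98.0], [550.0, 67.0]]
0.012 [[678.0, 96.0], [552.0, 65.0]]
0.015 [[679.0, 94.0], [554.0, 63.0]]
```

```bash
python3 -c "
from cell import *
print(finish_job())"
```

```text
the job is handed in; nothing more can be done
None
```

I've handed the job in: all four pralines are in the pan, the scoop is flat on the table clear of the dock, and I left the pan pressed on its stops with about 22 N. The force readings and the last pictures fit it being fully home, but the arm hid the stop buffers and most of the pan, so I couldn't see the contact itself. I never touched the tin, jar or mill.

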